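# Open the safety-capped rinsing bottle in its bench cradle

## Robot

A 6-joint arm with a two-finger parallel gripper is mounted at the origin on a cart in front of the work surface, level with it; the furniture and walls round the work are solid. World frame = base frame: x ahead of the robot, y to its left, z up, the work surface at z = 0. Lengths are in m, angles in rad, forces in N, time in s.
With the tool pointing down it reaches from about 0.275 to 1 m from the base axis. Payload 8.4 kg.
Tool frame: the origin (TCP) lies on the centre line of the jaws, within the pads' length; the fingertips stand 17 mm ahead of it and the grasp point (between the pads) lies 2 mm behind it (bot.tcp_to_tips is the y of the fingertips in the tool frame, in m); y points along the fingers, z is the direction in which the jaws open and shut, and the axes are right-handed (so a half turn about y gives the same grasp; the last joint's range is limited). The gripper opens to 85 mm and grips with 20 to 120 N. Pads are 22 mm wide; open, the fingers measure 114 mm over their backs; the gripper's body (76 mm by 85 mm) begins 54 mm behind the grasp point. The pads swing forward as they close: fully open they stand 13 mm farther back than shut.
Start: joints at [-1.346, 0.353, 1.633, -0, 1.155, -0.002], TCP at [0.141, -0.609, 0.248] pointing down, gripper open.
Joint ranges: [-2.63, 2.63], [-0.92, 2.1], [0.06, 2.66], [-1.3, 4.44], [0, 2.69], [-3.02, 3.02]. Speed limits (rad/s): [2.22, 2.22, 2.79, 3.14, 3.14, 3.14].

## Interface

Orientations are given as a unit quaternion [x, y, z, w].
In Python, from workcell import bot, hand, kinematics, get_obs, vision, hand_in gives the robot as it stands. The module is installed in compiled form; this text tells all that it offers. Calls block until the motion is done:
- bot.reach(position, orientation): joint-space move of the TCP to a pose.
- bot.servo_line(position, ori=None, velocity=0.15): straight line of the TCP; ori=None keeps the orientation; velocity is the mean speed in m/s.
- bot.goto_joints(angles): joint-space move.
- hand.move_gripper(opening, strength=None): finger opening in m; strength is the grip in N (None keeps the last); returns when the fingers have stopped.
- bot.dwell(seconds).
- kinematics.solve_ik(position, orientation): joint angles nearest the present ones, or None.
- get_obs(): the state.
- vision.read_camera(name): name is "scene" or "top" or "wrist"; returns a dict with "frame" (384x512x3 uint8, red, green, blue), "intrinsics" (3x3 intrinsics, pixels), "dist" ([k1, k2, p1, p2, k3] as OpenCV has them; the pictures are not rectified), "view" (4x4, takes a point from world to camera coordinates). Camera axes: x right, y down, z forward; pixel columns grow to the right and rows downward; lengths in m; the calibration is good to about 2 mm. A picture is of the moment at which its call begins. There is no depth.
A pose or a line that the arm cannot do raises bot.IKError and nothing moves.
- hand_in(): hands the job in, once; it reports no verdict.
The state is a dict: "time_s": time; "joint_pos": joint angles; "joint_vel": joint speeds; "joint_efforts": joint torques, N m; "position": TCP position; "orientation": TCP orientation; "wrist_force": force on the tool from outside, world axes, zero at the start; "ft_torque": the same for the moment, N m; "gripper_width": finger opening in m.
Only numpy, scipy, OpenCV 4.12 (cv2) and the standard library are available. Lean on these libraries where they do the work, as an engineer would, in place of code of your own. Each camera call takes 0.05 s, during which the arm holds its last target.

## Task

The white bottle in the bench cradle has to be opened: swing the hinged steel brace away from over its cap until it clicks home at the far end of its swing, and leave it seated there. Then press the push-and-turn safety cap fully down, twist it anticlockwise (seen from above) until it is free of the neck, and lift it straight up. Finish while still holding the cap level in the gripper, about 6 cm clear above the bottle's mouth and touching nothing else, without disturbing the other things on the bench.

Things in the scene. Friction and masses are not known exactly. Their poses are not given: they have to be found in the camera images.
- bottle: White plastic bottle, 78 mm across, in a dark steel cup on an aluminium base plate (155 x 110 mm) screwed to the bench: it cannot move. Origin: on the bottle's axis, at bench level. z up; x points from the bottle to the brace's pivot post (16 mm thick, 76 mm from the bottle's axis), roughly away from the robot.
- mouth (a point): Centre of the bottle's mouth (top of the 26 mm neck), 122 mm above the bench. Inside the cap at the start. Two lugs inside the cap's skirt sit in notches under the neck's flange; 60 degrees further round, the flange has two gaps that let the lugs out upwards.
- cap: Dark round ribbed safety cap, loose, 46 mm across, 34 mm high, 30 to 55 g. Origin: centre of its underside; seated, this is 100 mm above the bench, cap x along bottle x. Unlock: press down 4 to 6.5 mm (stop), turn 60 degrees (50 to 70 is right, stop at 72) anticlockwise seen from above, lift straight up. Past 25 degrees it stays unlocked if the press eases. Clockwise is blocked.
- collar_ring (a joint): Travel (m) of the grey sprung collar round the neck, 46 mm across, under the cap's skirt: 0 with the cap seated, grows as the cap is pressed down, stop at 0.0065. It pushes up with 6 N at 0, 10.5 N at the stop. When the lugs reach the gaps it lifts the cap 3 mm (value -0.003).
- brace (a joint): Angle (rad) of the flat steel brace about its upright pivot. 0: straight over the cap, bar 12 mm above the cap's top; starts at 0 to 0.3. Grows as its grip end swings towards bottle +y (clockwise seen from above, to the robot's left). Over-centre detent: from 0.4 to 1.45 a sprung strut pushes it back (up to 2.5 N at the grip); beyond, it pulls it on to the end stop at 1.85 and stays.
- brace_hinge (a point): Point on the brace's upright pivot axis, 150 mm above the bench, at mid-thickness of the bar (14 mm wide, 8 mm thick). The pivot's hub is 24 mm across; a thin sprung strut joins the bar's short tail to a second, 10 mm post 32 mm to the bottle's -y side of the pivot, all below 160 mm.
- brace_grip (a point): Top centre of the round upright black grip pin (14 mm thick, standing 36 mm above the bar) at the brace's free end, 99 mm from the pivot axis; 190 mm above the bench.
- vial: Bystander, loose, to be left alone: small white sample vial with a screw lid, 34 mm across, 85 mm high, standing on the left.
- parts_dish: Bystander, loose, to be left alone: round shallow metal dish of tiny parts, 60 mm across, 22 mm high.
- sleeve: Bystander, loose, to be left alone: short grey metal sleeve, 55 mm long, 33 mm across, lying.
- valve: Bystander, loose, to be left alone: small turned metal delivery valve, 33 mm long, 13 mm across, lying.
- sensor_nut: Bystander, loose, to be left alone: stepped metal nut, 24 mm across, 21 mm high.
- bearing: Bystander, loose, to be left alone: flat brass bearing ring, 33 mm across, 9 mm high.
- loupe: Bystander, loose, to be left alone: hand magnifier, 101 mm long, lying on the right.
- spanner: Bystander, loose, to be left alone: combination spanner, 171 mm long, lying far to the right.

How it is judged:
By the outcome, as a careful person would: the job done as asked, in the order asked, and still so for the second after the job is handed in, while the arm keeps its last pose, push and grip.
It also fails if it takes over 51 s, if anything falls off the work surface, if the arm or the gripper's body presses on something with over 40 N, if the wrist force passes 120 N, or if a joint passes its speed limit or range.

## Working session

There is one attempt and no reset: what is moved stays moved. The work goes in short steps, each a Python script; the robot and the scene stay as the last script left them, time stands still between calls to the robot, and variables do not carry over. Pictures are saved under pics/ and viewed, and the job is handed in when it is done.

```bash
mkdir -p pics; cat > h.py <<'E'
import numpy as np, cv2
from workcell import bot, hand, kinematics, get_obs, vision, hand_in
def snap(n,f):
    c=vision.read_camera(n); cv2.imwrite('pics/'+f,c['frame'][:,:,::-1]); np.savez('pics/'+f+'.npz',**{k:np.array(v) for k,v in c.items()}); return c
def ray(c,px):
    K=np.array(c['intrinsics'],float);V=np.array(c['view'],float)
    p=cv2.undistortPoints(np.array([[px]],float),K,np.array(c['dist'],float))[0,0]
    d=V[:3,:3].T@np.array([p[0],p[1],1]); o=-V[:3,:3].T@V[:3,3]; return o,d
def atz(c,px,z):
    o,d=ray(c,px); return o+d*(z-o[2])/d[2]
def proj(c,P):
    V=np.array(c['view'],float); r,_=cv2.Rodrigues(V[:3,:3])
    return cv2.projectPoints(np.array(P,float).reshape(-1,1,3),r,V[:3,3],np.array(c['intrinsics'],float),np.array(c['dist'],float))[0].reshape(-1,2)
def load(f): return dict(np.load('pics/'+f+'.npz'))
def crop(f,x0,y0,x1,y1,s,out):
    im=cv2.imread('pics/'+f)[y0:y1,x0:x1]; cv2.imwrite('pics/'+out,cv2.resize(im,None,fx=s,fy=s,interpolation=cv2.INTER_CUBIC))
E
python3 - <<'E'
from h import *
for n in ['scene','top','wrist']:
    c=snap(n,n+'0.png'); V=c['view']; print(n,-V[:3,:3].T@V[:3,3],V[:3,:3].round(2).tolist(),c['intrinsics'][0,0])
o=get_obs(); print(o)
print(bot.tcp_to_tips)
E
```

```text
scene [-0.00654712  1.16705097  1.16862384] [[-0.9, -0.43, -0.02], [-0.24, 0.54, -0.81], [0.36, -0.73, -0.59]] 437.87274515235345
top [ 0.54389717 -0.08588964  1.35853543] [[-0.02, -1.0, -0.01], [-1.0, 0.02, -0.05], [0.06, 0.01, -1.0]] 359.9284073242937
wrist [ 0.20460637 -0.59366953  0.3735101 ] [[0.22, -0.97, -0.0], [-0.94, -0.22, 0.26], [-0.25, -0.06, -0.97]] 265.5401270744072
{'time_s': 0.15, 'joint_pos': array([-1.34641963e+00,  3.53482978e-01,  1.63394636e+00, -2.64445194e-05,
        1.15519090e+00, -2.43093988e-03]), 'joint_vel': array([-0.00048496, -0.00167576, -0.00217429,  0.00023437, -0.0006923 ,
       -0.00013793]), 'joint_efforts': array([-1.20729244e-03, -6.05634928e+01, -3.42339599e+01,  3.64213440e-05,
        6.12714241e-03,  2.33182186e-05]), 'position': array([ 0.14044189, -0.60867455,  0.24774518]), 'orientation': array([-0.08006932,  0.70292441, -0.70220416,  0.07997185]), 'wrist_force': array([ 0.39704275,  0.10885028, -0.73073298]), 'ft_torque': array([-0.05879089, -0.03580763, -0.03393678]), 'gripper_width': 0.08535984540814055}
0.017
```

View pics/scene0.png

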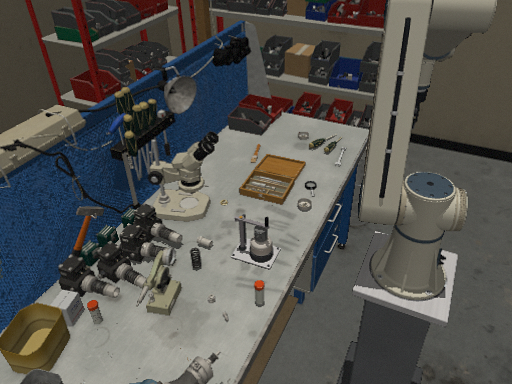

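View pics/top0.png

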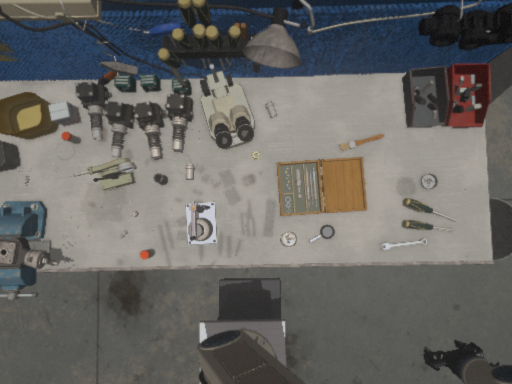

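```bash
python3 - <<'E'
from h import *
crop('scene0.png',215,200,295,280,9,'s0c.png')
crop('top0.png',165,190,245,255,9,'t0c.png')
E
```

```text
(no output)
```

View pics/s0c.png

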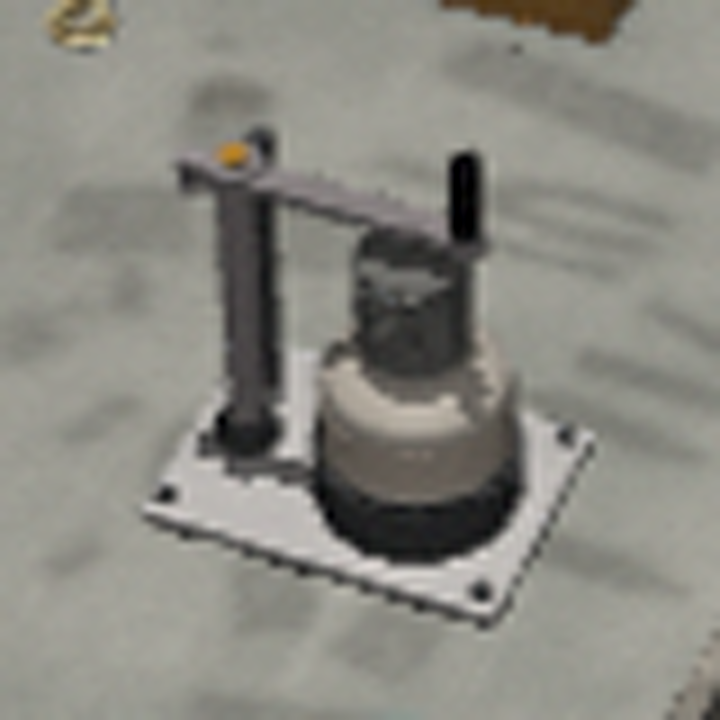

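View pics/t0c.png

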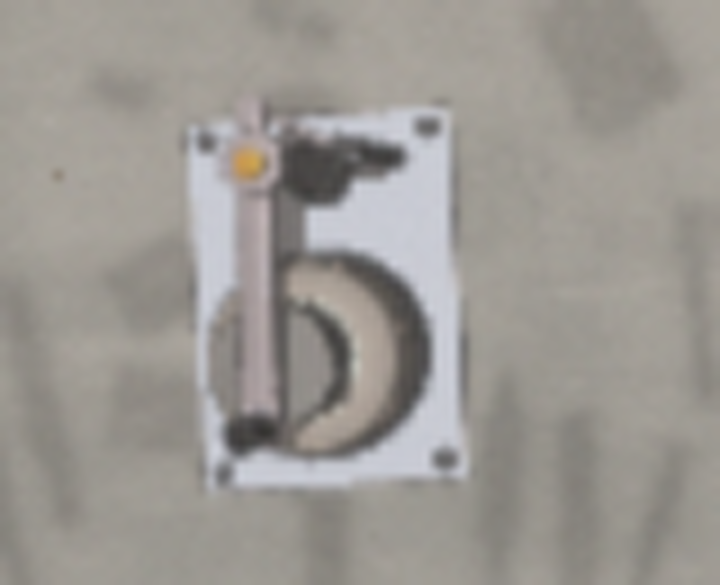

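View pics/wrist0.png

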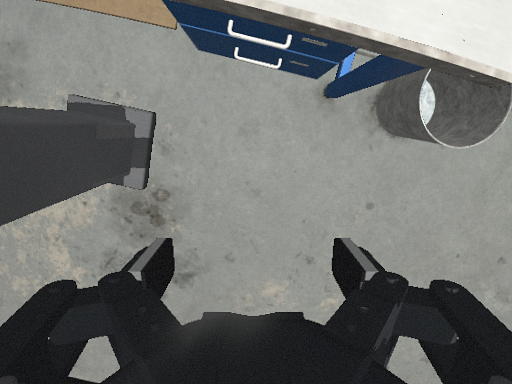

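```bash
python3 - <<'E'
from h import *
t=load('top0.png');s=load('scene0.png')
T=lambda u,v:(165+(u-4)/9,190+(v-4)/9)
S=lambda u,v:(215+(u-4)/9,200+(v-4)/9)
print('pivot top',atz(t,T(249,162),.156),'scene',atz(s,S(235,153),.156))
print('grip scene',atz(s,S(465,155),.190),'top',atz(t,T(238,437),.19))
print('cup top',atz(t,T(320,355),.04))
for p in [(190,125),(450,108),(467,475),(208,490)]: print('corner',atz(t,T(*p),.008))
for p in [(145,513),(490,625),(595,445)]: print('corner s',atz(s,S(*p),.008))
print('capbase top cap scene',atz(s,S(412,250),.134))
E
```

```text
pivot top [0.57124479 0.14680758 0.156     ] scene [0.57107376 0.14538726 0.156     ]
grip scene [0.47198816 0.14474466 0.19      ] top [0.47190131 0.14497893 0.19      ]
cup top [0.49507589 0.14111482 0.04      ]
corner [0.59051992 0.19990993 0.008     ]
corner [0.59549444 0.09139766 0.008     ]
corner [0.44316645 0.0861491  0.008     ]
corner [0.43909833 0.19352474 0.008     ]
corner s [0.58660665 0.20714114 0.008     ]
corner s [0.43548735 0.20354466 0.008     ]
corner s [0.43680517 0.09666273 0.008     ]
capbase top cap scene [0.49463406 0.14559214 0.134     ]
```

```bash
cat >> h.py <<'E'
from scipy.spatial.transform import Rotation as R
def ori(a):
    y=np.array([0,0,-1.]);z=np.array([np.cos(a),np.sin(a),0]);x=np.cross(y,z)
    return R.from_matrix(np.array([x,y,z]).T).as_quat()
PSI=0.035; PIV=np.array([0.5712,0.146]); 
BOT=PIV-0.076*np.array([np.cos(PSI),np.sin(PSI)])
def grip(phi): 
    t=np.pi+PSI-phi; return PIV+0.099*np.array([np.cos(t),np.sin(t)])
E
python3 - <<'E'
from h import *
q=get_obs()['orientation']; print(R.from_quat(q).as_matrix().round(2))
print(BOT)
for off in (0,np.pi):
  for phi in np.linspace(0,1.85,5):
    g=grip(phi); j=kinematics.solve_ik([*g,.177],ori(np.pi/2+PSI-phi+off)); print(off,phi,g.round(3),None if j is None else np.round(j,2))
  for a in np.linspace(-.6,1.6,6):
    j=kinematics.solve_ik([*BOT,.123],ori(a+off)); print('cap',a,None if j is None else np.round(j,2))
E
```

```text
[[-0.97 -0.    0.22]
 [-0.22  0.   -0.97]
 [ 0.   -1.   -0.  ]]
[0.49524655 0.14334054]
0 0.0 [0.472 0.143] [ 0.29  0.24  1.98 -0.    0.93 -1.32]
0 0.4625 [0.481 0.187] [ 0.37  0.27  1.93 -0.    0.94 -0.78]
0 0.925 [0.509 0.223] [ 0.41  0.33  1.85 -0.    0.97 -0.27]
0 1.3875000000000002 [0.55  0.243] [ 0.41  0.39  1.75 -0.    1.    0.19]
0 1.85 [0.595 0.242] [ 0.38  0.45  1.66 -0.    1.03  0.63]
cap -0.6 [ 0.28  0.35  1.97 -0.    0.82  0.88]
cap -0.15999999999999992 [ 0.28  0.35  1.97 -0.    0.82  0.44]
cap 0.28000000000000014 [ 0.28  0.35  1.97 -0.    0.82 -0.  ]
cap 0.7200000000000003 [ 0.28  0.35  1.97 -0.    0.82 -0.44]
cap 1.1600000000000001 [ 0.28  0.35  1.97 -0.    0.82 -0.88]
cap 1.6 [ 0.28  0.35  1.97 -0.    0.82 -1.32]
3.141592653589793 0.0 [0.472 0.143] [ 0.29  0.24  1.98 -0.    0.93  1.83]
3.141592653589793 0.4625 [0.481 0.187] [ 0.37  0.27  1.93 -0.    0.94  2.37]
3.141592653589793 0.925 [0.509 0.223] [ 0.41  0.33  1.85 -0.    0.97  2.87]
3.141592653589793 1.3875000000000002 [0.55  0.243] [ 0.41  0.39  1.75 -0.    1.   -2.95]
3.141592653589793 1.85 [0.595 0.242] [ 0.38  0.45  1.66 -0.    1.03 -2.51]
cap -0.6 [ 0.28  0.35  1.97 -0.    0.82 -2.26]
cap -0.15999999999999992 [ 0.28  0.35  1.97 -0.    0.82 -2.7 ]
cap 0.28000000000000014 None
cap 0.7200000000000003 [ 0.28  0.35  1.97 -0.    0.82  2.7 ]
cap 1.1600000000000001 [ 0.28  0.35  1.97 -0.    0.82  2.26]
cap 1.6 [ 0.28  0.35  1.97 -0.    0.82  1.82]
```

```bash
python3 - <<'E'
from h import *
a=np.pi/2
bot.reach([0.472,.145,.31],ori(a)); hand.move_gripper(.045,60)
o=get_obs();print(o['time_s'],o['position'],o['gripper_width'])
c=snap('wrist','w1.png'); V=c['view']; print(-V[:3,:3].T@V[:3,3])
print(proj(c,[[0.472,.145,.19],[0.472,.145,.154],[*PIV,.156]]))
snap('top','t1.png')
E
```

```text
3.525 [0.47202241 0.14496635 0.30998406] 0.045186887515683
[0.40663902 0.14529151 0.43587062]
[[252.70160486 196.63812021]
 [252.730907   188.14553758]
 [253.66677966 270.291838  ]]
```

View pics/w1.png

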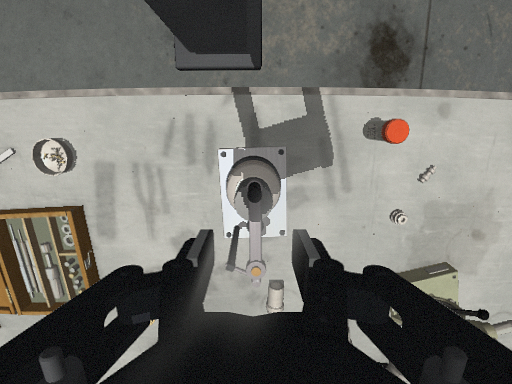

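```bash
python3 - <<'E'
from h import *
crop('w1.png',205,135,305,290,5,'w1c.png')
E
```

```text
(no output)
```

View pics/w1c.png

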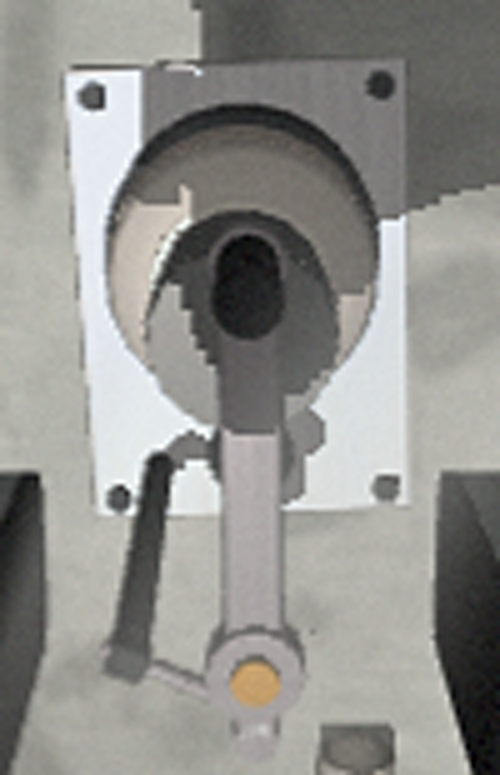

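```bash
python3 - <<'E'
from h import *
c=load('w1.png')
P=lambda u,v:(205+(u-2)/5,135+(v-2)/5)
print('pin',atz(c,P(248,307),.19),'piv',atz(c,P(255,683),.156))
# cap top: width edges near z .134
for v in (300,320,340): print('cap',atz(c,P(148,v),.134),atz(c,P(339,v),.134))
for p in [(68,68),(404,62),(408,508),(98,516)]: print('corner',atz(c,P(*p),.008))
print('hole',[atz(c,P(*p),.008)[:2].round(4) for p in [(92,96),(381,85),(387,488),(120,498)]])
for v in (240,): print('cup',atz(c,P(105,v),.05),atz(c,P(380,v),.05))
E
```

```text
pin [0.47136908 0.14643536 0.19      ] piv [0.57241372 0.14828955 0.156     ]
cap [0.48439088 0.12321156 0.134     ] [0.48443098 0.1680644  0.134     ]
cap [0.48926043 0.12311791 0.134     ] [0.48930025 0.16815277 0.134     ]
cap [0.4941698  0.12302304 0.134     ] [0.49420933 0.16824235 0.134     ]
corner [0.44048242 0.08990899 0.008     ]
corner [0.43871124 0.19689728 0.008     ]
corner [0.591655   0.20298783 0.008     ]
corner [0.59457102 0.09502276 0.008     ]
hole [array([0.4494, 0.0973]), array([0.446 , 0.1898]), array([0.5842, 0.1955]), array([0.5878, 0.1029])]
cup [0.48763029 0.1046507  0.05      ] [0.48770594 0.18624195 0.05      ]
```

```bash
sed -i 's/^PSI=.*/PSI=0.037; PIV=np.array([0.5716,0.147])/' h.py
python3 - <<'E'
from h import *
phi=.02; a=np.pi/2+PSI-phi
g=grip(phi); print(g,BOT)
bot.servo_line([*g,.200],ori(a),.15)
bot.servo_line([*g,.178],ori(a),.08)
o=get_obs();print(o['time_s'],o['position'],o['wrist_force'],o['gripper_width'])
hand.move_gripper(.0,40)
o=get_obs();print(o['time_s'],o['position'],o['wrist_force'],o['gripper_width'])
snap('scene','s2.png');snap('wrist','w2.png')
crop('s2.png',215,180,295,260,7,'s2c.png')
E
```

```text
[0.47261431 0.14531708] [0.49565202 0.14418864]
4.9333 [0.47255448 0.14528445 0.17799668] [-0.78798761  0.72145604  0.2848621 ] 0.04472221305153369
5.3167 [0.47288786 0.14545347 0.17849011] [-0.40232529  0.17714976  5.04258541] 0.012597403527491688
```

View pics/w2.png

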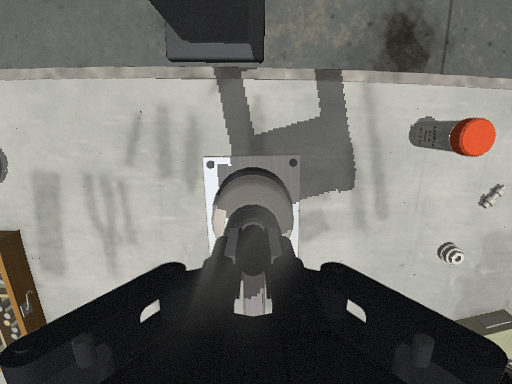

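View pics/s2c.png

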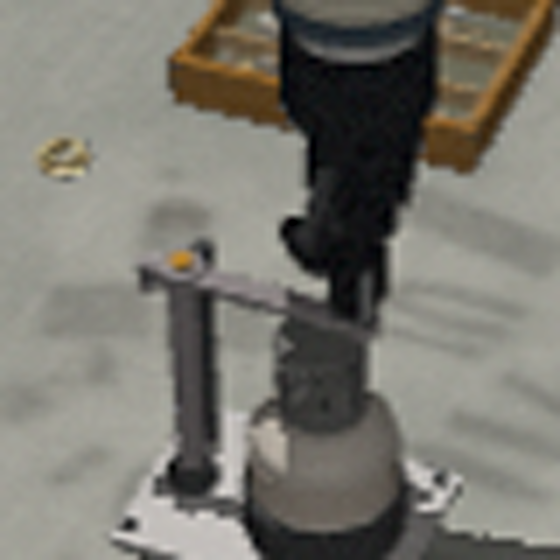

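```bash
python3 - <<'E'
from h import *
for phi in np.linspace(.15,1.82,13):
    bot.servo_line([*grip(phi),.178],ori(np.pi/2+PSI-phi),.1)
    o=get_obs();f=o['wrist_force'];print(round(o['time_s'],2),phi.round(2),(o['position'][:2]-grip(phi)).round(4),f.round(1),o['ft_torque'].round(2),round(o['gripper_width'],4))
    if np.linalg.norm(f)>35: break
snap('scene','s3.png');snap('wrist','w3.png');snap('top','t3.png')
crop('s3.png',195,180,295,260,7,'s3c.png')
E
```

```text
5.7 0.15 [0.0002 0.0004] [-1.4  1.3  6.8] [ 0.14  0.32 -0.01] 0.0127
5.99 0.29 [0.0001 0.0004] [-2.8  0.   7.4] [ 0.12  0.39 -0.08] 0.0126
6.28 0.43 [-0.      0.0003] [-2.7  0.7  8.3] [ 0.14  0.48 -0.03] 0.0129
6.58 0.57 [-0.0001  0.0002] [-4.5  0.9  8.3] [ 0.09  0.59 -0.07] 0.0125
6.87 0.71 [-0.0002  0.0002] [-3.7  1.9 10.3] [ 0.2   0.63 -0.07] 0.0121
7.16 0.85 [-0.0002  0.0002] [-4.3  2.3 11. ] [ 0.24  0.72 -0.08] 0.0124
7.45 0.99 [-0.0002  0.0001] [-5.6  2.1  9.4] [ 0.3   0.75 -0.16] 0.0126
7.74 1.12 [-0.0002  0.0001] [-5.1  2.7  9.1] [ 0.38  0.68 -0.16] 0.0126
8.03 1.26 [-0.0001  0.0001] [-3.4  2.6 10.3] [ 0.42  0.5  -0.18] 0.0127
8.32 1.4 [ 0.0001 -0.    ] [-2.5  2.6  8.8] [ 0.32  0.4  -0.22] 0.0129
8.62 1.54 [ 0.0002 -0.0002] [-1.5  1.7  9.3] [ 0.2   0.24 -0.33] 0.0125
8.91 1.68 [ 0.0003 -0.0005] [-0.8  1.2  8.2] [ 0.07  0.19 -0.31] 0.0127
9.2 1.82 [ 0.0001 -0.0007] [-1.4 -0.7  9. ] [-0.08  0.21 -0.38] 0.0128
```

View pics/s3c.png

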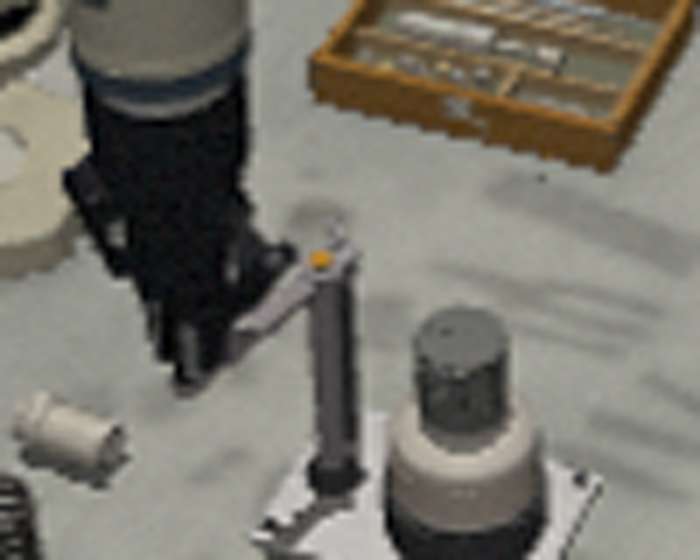

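View pics/w3.png

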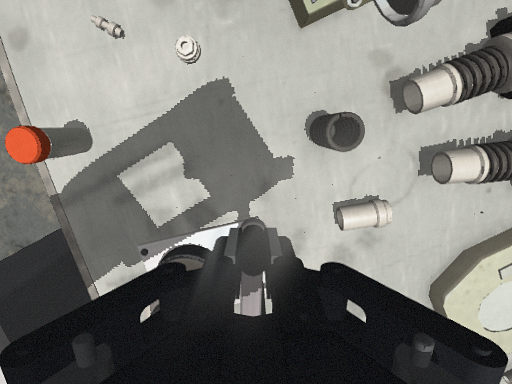

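```bash
python3 - <<'E'
from h import *
phi=1.85
bot.servo_line([*grip(phi),.178],ori(np.pi/2+PSI-phi),.05)
print(get_obs()['wrist_force'])
hand.move_gripper(.04)
bot.servo_line([*grip(phi),.25],None,.25)
# view pose over the bottle
bot.reach([*BOT,.27],ori(-.2))
hand.move_gripper(.07)
o=get_obs();print(o['time_s'],o['position'],o['wrist_force'],o['gripper_width'])
snap('wrist','w4.png');snap('top','t4.png');snap('scene','s4.png')
crop('s4.png',195,180,295,260,7,'s4c.png')
crop('t4.png',155,180,245,255,8,'t4c.png')
print(proj(load('w4.png'),[[*BOT,.134],[*grip(1.85),.19],[*PIV,.156]]))
E
```

```text
[-10.78643774   2.40903887  13.22952563]
11.4417 [0.49585341 0.14450741 0.26964911] [ 0.60589869  0.23650968 -0.05418465] 0.06995774269114466
[[252.43213997 193.47401523]
 [361.56294885  54.25802141]
 [332.46992076 180.5656919 ]]
```

View pics/s4c.png

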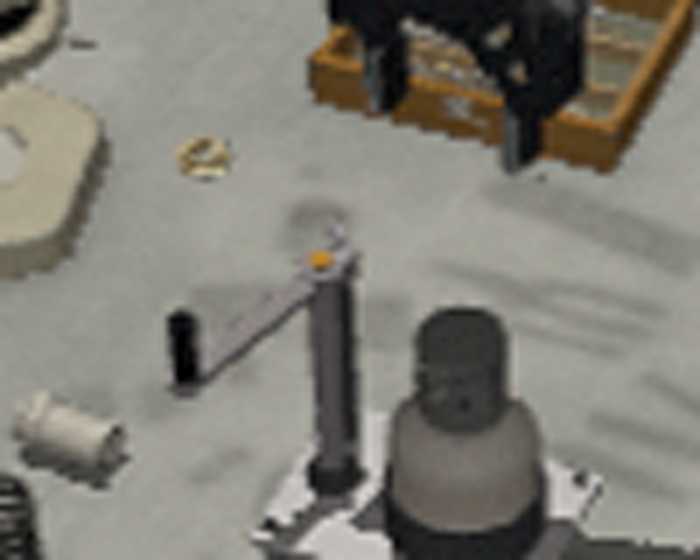

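View pics/w4.png

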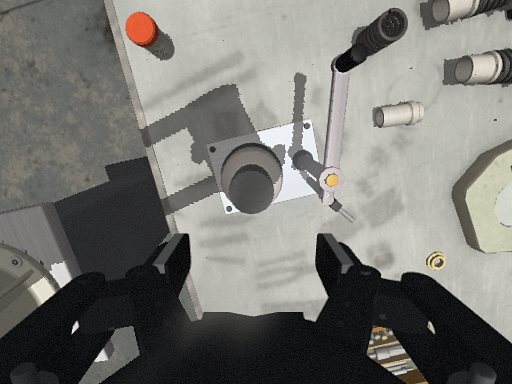

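View pics/t4c.png

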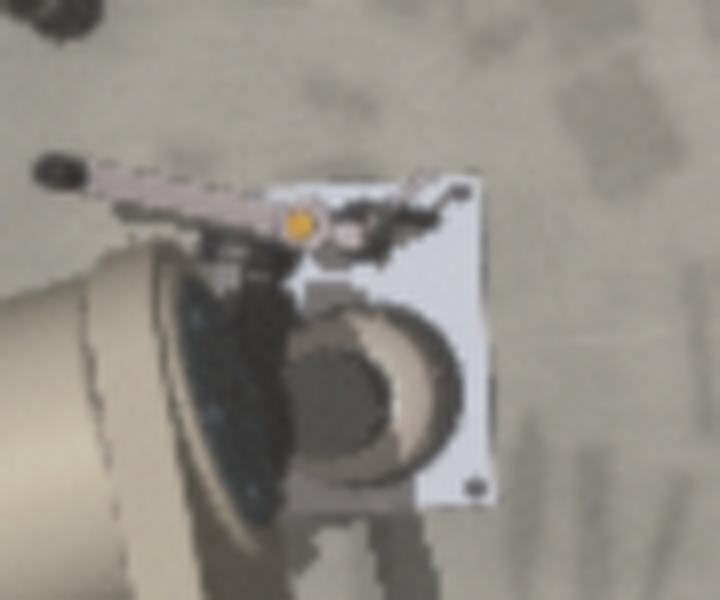

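```bash
python3 - <<'E'
from h import *
t=load('t4.png');w=load('w4.png');s=load('s4.png')
T=lambda u,v:(155+(u-4)/8,180+(v-4)/8)
S=lambda u,v:(195+(u-3)/7,180+(v-3)/7)
def ang(g,p): d=g-p; return np.pi+PSI-np.arctan2(d[1],d[0])
def rep(n,g,p): print(n,g[:2],p[:2],'r',np.linalg.norm((g-p)[:2]),'phi',ang(g,p)%(2*np.pi))
rep('top',atz(t,T(50,171),.19),atz(t,T(300,224),.156))
rep('scene',atz(s,S(183,314),.19),atz(s,S(320,258),.156))
print('cap top scene',atz(s,S(462,330),.134))
crop('w4.png',200,130,400,0+210,4,'x.png')
crop('w4.png',205,140,305,230,8,'w4c.png')
crop('w4.png',310,0,430,100,6,'w4d.png')
E
```

```text
top [0.59417392 0.24218735] [0.57144485 0.14754801] r 0.09733044413367167 phi 1.8434974155665331
scene [0.59387655 0.24266737] [0.57261223 0.14533813] r 0.09962505593300544 phi 1.8228946635091985
cap top scene [0.4952455  0.14236141 0.134     ]
```

View pics/w4c.png

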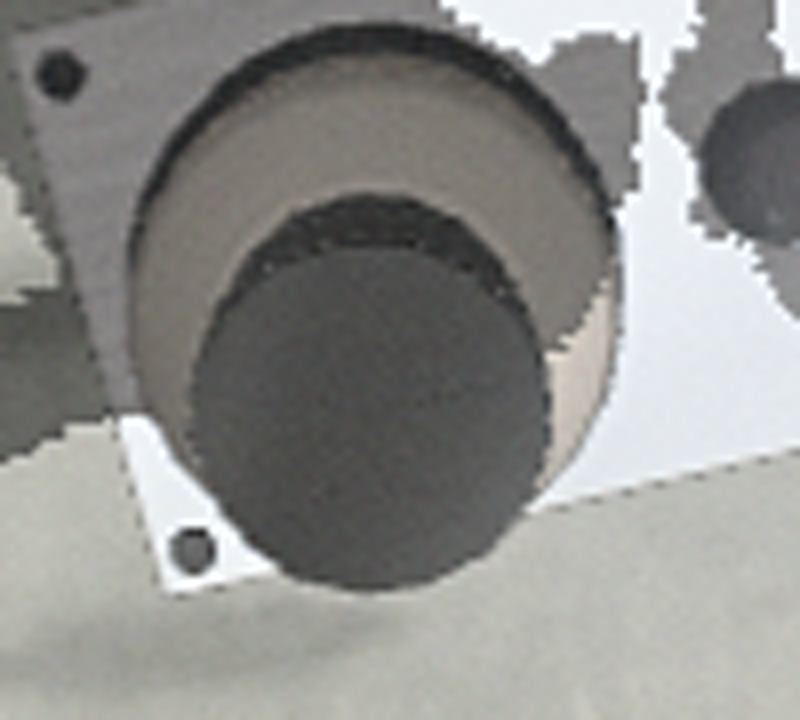

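View pics/w4d.png

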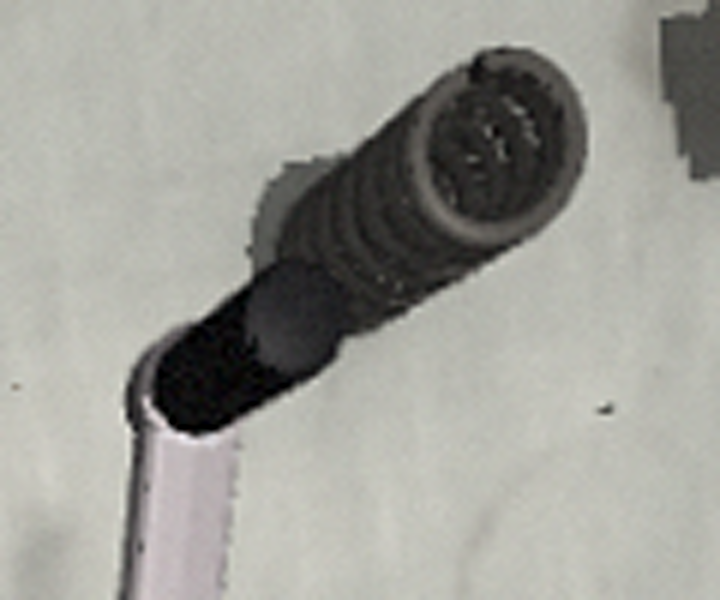

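```bash
python3 - <<'E'
from h import *
c=np.array([.4951,.1447])
a=1.37
def st(n):
    o=get_obs();z=o['position'];print(n,round(o['time_s'],2),z.round(4),o['wrist_force'].round(1),o['ft_torque'].round(2),round(o['gripper_width'],4))
bot.servo_line([*c,.16],ori(a),.2)
bot.servo_line([*c,.124],ori(a),.12); st('down')
hand.move_gripper(0,20); st('grip')
for n in ('wrist','scene'): snap(n,n+'5.png')
crop('scene5.png',215,180,295,260,7,'s5c.png')
E
```

```text
down 13.76 [0.495  0.1447 0.124 ] [0.1 0.2 1. ] [ 0.01  0.   -0.  ] 0.0703
grip 14.09 [0.4957 0.1449 0.1248] [0.4 0.9 5.3] [ 0.07  0.12 -0.04] 0.045
```

View pics/s5c.png

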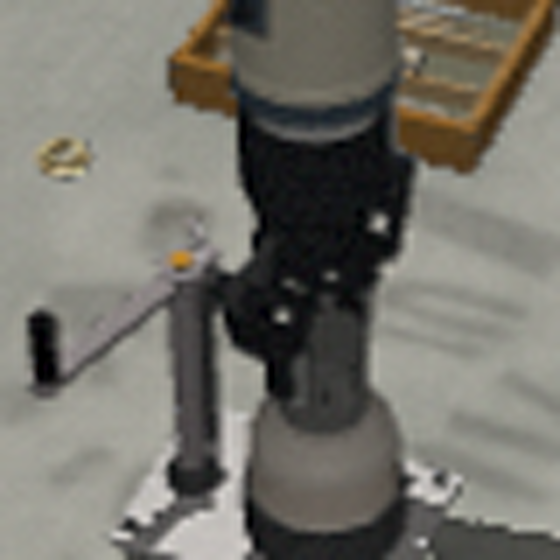

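View pics/wrist5.png

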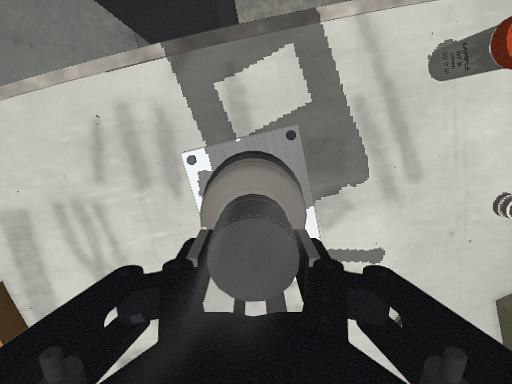

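```bash
python3 - <<'E'
from h import *
c=np.array([.4951,.1447])
def st(n):
    o=get_obs();z=o['position'];print(n,round(o['time_s'],2),z.round(4),o['wrist_force'].round(1),o['ft_torque'].round(2),round(o['gripper_width'],4))
hand.move_gripper(.062)
bot.reach([*c,.124],ori(-.2)); st('rot')
hand.move_gripper(0,20); st('grip')
E
```

```text
rot 15.9 [0.4951 0.1447 0.124 ] [-0.3  0.7 -0.8] [-0.09 -0.02  0.02] 0.0621
grip 16.18 [0.4949 0.1447 0.1242] [-2.7  0.1  4.9] [0.02 0.45 0.  ] 0.0455
```

```bash
python3 - <<'E'
from h import *
c=np.array([.4947,.1447])
def st(n):
    o=get_obs();z=o['position'];print(n,round(o['time_s'],2),z.round(4),o['wrist_force'].round(1),o['ft_torque'].round(2),round(o['gripper_width'],4))
bot.servo_line([*c,.124],ori(-.2),.05); st('shift')
hand.move_gripper(0,80); st('grip80')
for z in (.122,.120,.1185):
    bot.servo_line([*c,z],ori(-.2),.03); bot.dwell(.1); st(z)
snap('scene','s6.png'); crop('s6.png',235,220,275,260,12,'s6c.png')
snap('wrist','w6.png')
E
```

```text
shift 16.43 [0.4948 0.1447 0.1242] [-0.5 -0.4  3.6] [0.02 0.23 0.07] 0.0457
grip80 16.64 [0.4949 0.1448 0.1242] [-1.4  0.1  4. ] [-0.02  0.22  0.08] 0.0445
0.122 16.99 [0.4948 0.1447 0.1223] [-0.2 -0.4  6.4] [0.02 0.37 0.03] 0.0444
0.12 17.34 [0.4949 0.1447 0.1204] [-1.8  0.5  8.4] [-0.03  0.41  0.01] 0.044
0.1185 17.69 [0.4949 0.1448 0.119 ] [-1.8 -0.6  8.9] [-0.1   0.43  0.08] 0.0445
```

View pics/s6c.png

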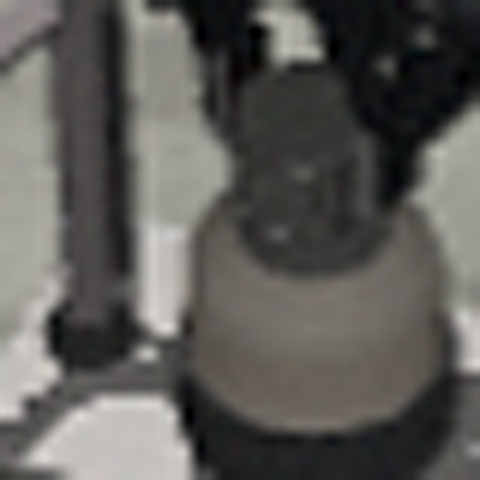

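View pics/w6.png

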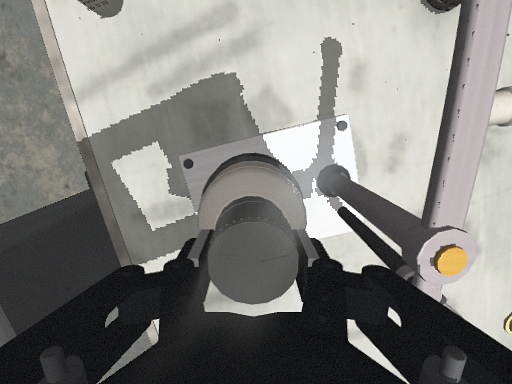

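```bash
python3 - <<'E'
from h import *
c=np.array([.4947,.1447])
def st(n):
    o=get_obs();z=o['position'];print(n,round(o['time_s'],2),z.round(4),o['wrist_force'].round(1),o['ft_torque'].round(2),round(o['gripper_width'],4)); return o
for z in (.1177,.1170,.1165,.116):
    bot.servo_line([*c,z],ori(-.2),.03); bot.dwell(.1); f=st(z)['wrist_force'][2]
    if f>15: break
for d in (10,20,30,40,50,58,61):
    bot.servo_line([*c,z],ori(-.2+np.radians(d)),.1); o=st(d)
    if abs(o['ft_torque'][2])>3.5: break
snap('wrist','w7.png');snap('scene','s7.png'); crop('s7.png',235,220,275,260,12,'s7c.png')
E
```

```text
0.1177 18.14 [0.4949 0.1448 0.1182] [-2.5  0.2  9.8] [-0.09  0.47  0.1 ] 0.0445
0.117 18.49 [0.4949 0.1448 0.118 ] [-4.6 -0.7 15.8] [-0.08  0.89  0.08] 0.044
10 18.82 [0.4956 0.145  0.118 ] [-1.6 -0.7 13.4] [-0.01  0.4   0.16] 0.0442
20 19.14 [0.4959 0.145  0.118 ] [-1.2  0.9 11.3] [0.06 0.22 0.13] 0.0445
30 19.47 [0.496  0.1451 0.118 ] [-0.6  1.3 10.8] [0.02 0.14 0.11] 0.0442
40 19.79 [0.4961 0.1451 0.118 ] [-0.8  1.3 10.5] [0.01 0.08 0.13] 0.0442
50 20.12 [0.4961 0.1451 0.118 ] [ 0.4  0.6 10.5] [0.06 0.05 0.08] 0.0441
58 20.41 [0.4961 0.1451 0.118 ] [ 0.5  0.4 11.2] [0.01 0.12 0.11] 0.0439
61 20.66 [0.4961 0.1451 0.118 ] [-0.1 -0.1 11.3] [0.02 0.11 0.06] 0.0441
```

View pics/w7.png

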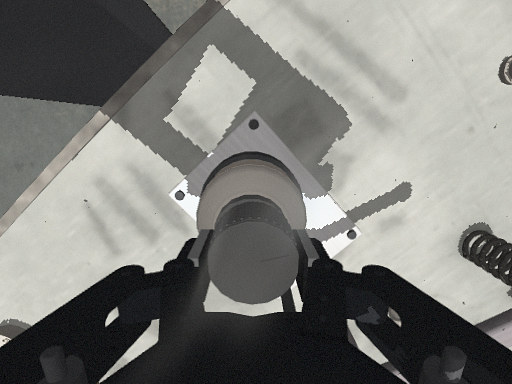

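View pics/s7c.png

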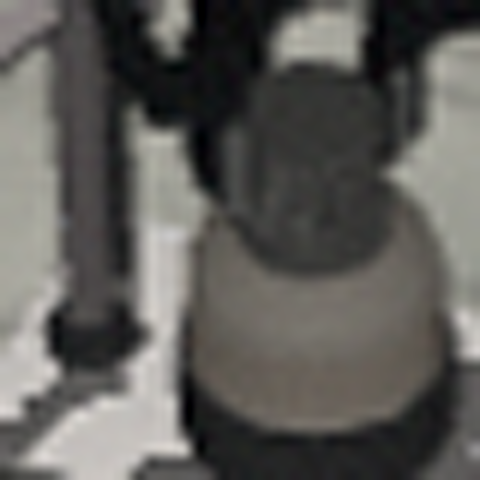

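```bash
python3 - <<'E'
from h import *
c=np.array([.4951,.1448]); q=ori(-.2+np.radians(61))
def st(n):
    o=get_obs();z=o['position'];print(n,round(o['time_s'],2),z.round(4),o['wrist_force'].round(1),o['ft_torque'].round(2),round(o['gripper_width'],4)); return o
for z in (.120,.123,.126,.128,.131,.135,.14,.15):
    bot.servo_line([*c,z],q,.04); f=st(z)['wrist_force']
    if f[2]<-12 or np.linalg.norm(f[:2])>12: print('STOP');break
snap('wrist','w8.png');snap('scene','s8.png'); crop('s8.png',235,210,275,260,12,'s8c.png')
E
```

```text
0.12 21.01 [0.4961 0.1451 0.1208] [0.1 0.4 8. ] [0.04 0.13 0.03] 0.0444
0.123 21.26 [0.4961 0.1451 0.1237] [0.5 0.6 6.4] [ 0.06 -0.01  0.07] 0.0441
0.126 21.51 [0.496  0.1451 0.1265] [2.5 2.3 3.8] [ 0.23 -0.38  0.02] 0.0442
0.128 21.76 [0.4943 0.1445 0.1276] [-0.6  1.4  2.2] [-0.02 -0.04 -0.04] 0.0441
0.131 22.01 [0.4949 0.1447 0.1309] [ 0.2 -0.2  0.5] [0.02 0.03 0.04] 0.0444
0.135 22.26 [0.4953 0.1448 0.1353] [ 0.3  0.2 -0.8] [-0.01  0.02 -0.  ] 0.0439
0.14 22.53 [0.4953 0.1449 0.1403] [ 0.4 -0.1  0.3] [ 0.03  0.02 -0.01] 0.0441
0.15 22.93 [0.4953 0.1449 0.1504] [ 1.  -0.3 -0.7] [ 0.06  0.03 -0.  ] 0.0442
```

View pics/s8c.png

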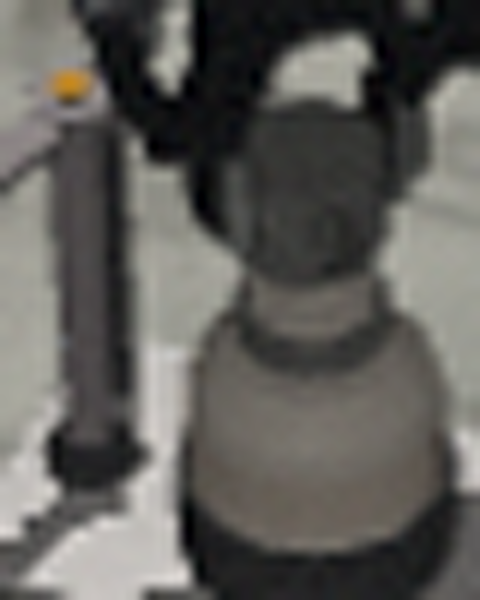

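```bash
python3 - <<'E'
from h import *
c=np.array([.4951,.1448]); q=ori(-.2+np.radians(61))
bot.servo_line([*c,.206],q,.08); bot.dwell(.4)
o=get_obs();print(o['time_s'],o['position'],o['wrist_force'],o['gripper_width'],R.from_quat(o['orientation']).as_matrix().round(3)[:,1])
for n in('wrist','scene','top'): snap(n,n+'9.png')
crop('scene9.png',195,180,295,260,7,'s9c.png')
crop('scene9.png',245,190,285,250,10,'s9d.png')
print(proj(load('scene9.png'),[[.495,.1445,.216],[.495,.1445,.182],[.495,.1445,.122]]))
E
```

```text
24.2833 [0.49502045 0.14478262 0.20577039] [-0.27533848 -0.32625383 -0.1224669 ] 0.044273516134732314 [-0. -0. -1.]
[[260.02279316 209.0505495 ]
 [260.17056689 216.67796666]
 [260.42210051 229.66031787]]
```

View pics/s9c.png

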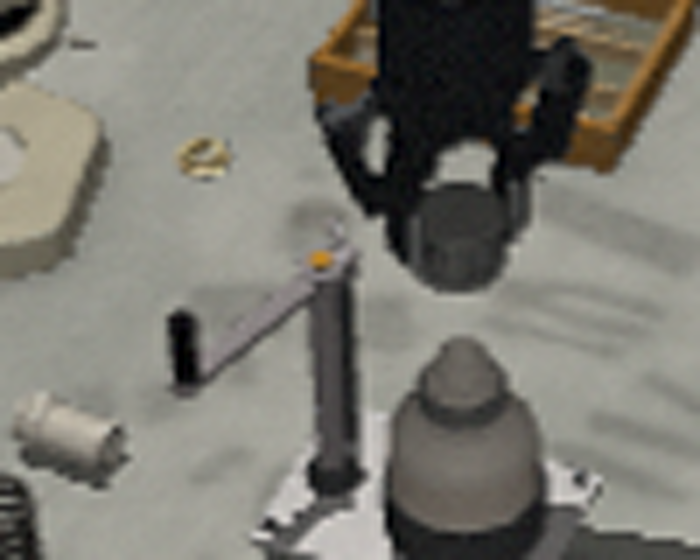

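View pics/wrist9.png

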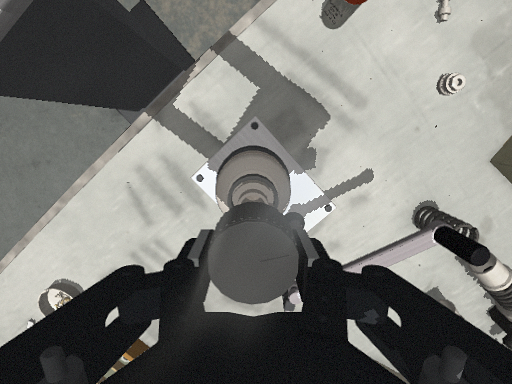

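View pics/top9.png

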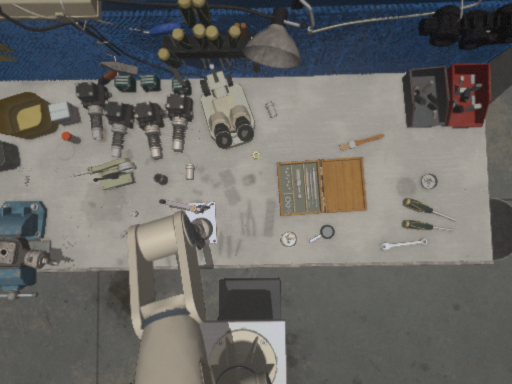

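```bash
python3 - <<'E'
from h import *
print(hand_in())
E
```

```text
the job is handed in; nothing more can be done
None
```

The bottle is open and the job is handed in, at about 24 s of the 51 s allowed. The gripper is holding the cap level above the mouth.

- **Brace:** I swung it by its grip pin past the detent to the end stop and let go. Two cameras measured it at 1.82 and 1.84 rad, against a stop at 1.85. The final pictures show it still there.
- **Cap:** I pressed it about 6.3 mm down to the stop, where the wrist force rose to 16 N. I then turned it 61° anticlockwise without the cap slipping in the jaws, and lifted it straight up.
- **Final pose:** By the arm's position readings the cap's underside is about 60 mm above the mouth. The wrist force is near zero, so it is touching nothing, and the jaws are holding at 44 mm with an 80 N grip set.
- **Other objects:** Everything I could see in the pictures looked undisturbed. The vial was hidden by the arm in the last overhead picture and only partly in view from the wrist camera.
- **Disagreements:** The cameras differed by 1 to 3 mm on where the bottle is, so I centred the grasp using the wrist force from two light test grips. The arm also drifted about 1 mm sideways during the twist, and this went away as the cap came free.

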